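# Set the corn husker's speed lever to its pointer

## Task

The next crate of corn is ready for the husker. Swing the husker's speed lever, the one with the yellow grip, until it is in line with the orange set pointer on its own stand, then let go of it. Leave the orange pointer where it is set, and leave the conveyor lever with the blue grip alone.

Things in the scene. Friction and masses are not known exactly. Their poses are not given: they have to be found in the camera images.
- husk_grip (a point): Centre of the yellow grip of the husker's lever: a knob 34 mm in diameter, 30 mm wide along the hinge axis, flat ends, on a steel stem 10 mm thick. Turns with the lever: z runs along the stem, outward from the hinge; y is the hinge axis, level. The hinge lies 130 mm back along -z, 75 mm above the table. About 2 to 3 N at the grip move the lever; it stays where it is left.
- husk_pointer_top (a point): Top of the orange set pointer on the same stand: two tabs, 7 mm thick, 14 mm proud of a white drum (radius 65 mm, 64 mm wide, about the hinge), one on either side of the stem's 16 mm slot. Site midway between them, 79 mm from the same hinge; y as the lever's; z points outward from the hinge: the wanted lever direction, different each run. Stiff; not to be moved.
- husk_lever (a joint): Angle of the yellow lever in rad: 0 upright, positive (about its +y) leaning along the stand's +x, roughly away from the robot, negative towards it; stops at -0.85 and 0.85. It starts leaning towards the robot; the pointer stands beyond upright. The grey stand (foot 170 x 100 mm, hinge above its centre) is fixed, yawed up to 0.4.
- belt_grip (a point): Centre of the blue grip of the conveyor lever, a bystander: an identical stand, lever and orange pointer, but with a blue grip. The two stands change places from run to run, one left and one right, at least 250 mm apart.

How it is judged:
At the end, for the whole second after the job is handed in: The yellow lever points along its orange pointer to within 0.2 rad (about 11 degrees, 26 mm at the grip) and is at rest (angle between the z axis of husk_grip and the z axis of husk_pointer_top, either way round below 0.2 rad and velocity of joint husk_lever between -0.05 and 0.05 rad/s); the robot touches nothing.
It fails at once if the orange pointer is shifted (more than 10 mm) (distance of husk_pointer_top from where it was at the start of the episode above 0.01 m).
It fails at once if the blue lever is moved (its grip more than 20 mm) (distance of belt_grip from where it was at the start of the episode above 0.02 m).
It also fails if it takes over 32 s, if anything falls off the work surface, if the arm or the gripper's body presses on something with over 40 N, if the wrist force passes 120 N, or if a joint passes its speed limit or range.

## Robot

A 6-joint arm with a two-finger parallel gripper is mounted at the origin on the work surface. World frame = base frame: x ahead of the robot, y to its left, z up, the work surface at z = 0. Lengths are in m, angles in rad, forces in N, time in s.
With the tool pointing down it reaches from about 0.325 to 0.9 m from the base axis. Payload 6.1 kg.
Tool frame: the origin (TCP) lies midway between the tips of the shut fingers; the grasp point (between the pads) lies behind it (env.grip_depth is the z of the grasp point in the tool frame, in m); z points along the fingers, y is the direction in which the jaws open and shut (so a half turn about z gives the same grasp; the last joint's range is limited). The gripper opens to 85 mm and grips with 20 to 120 N. Pads are 22 mm wide; open, the fingers measure 114 mm over their backs; the gripper's body (76 mm by 85 mm) begins 54 mm behind the grasp point. The pads swing forward as they close: fully open they stand 13 mm farther back than shut.
Start: joints at [1.081, 0.22, 1.526, -0, 1.395, -0.126], TCP at [0.222, 0.584, 0.231] pointing down, gripper open.
Joint ranges: [-2.98, 2.98], [-0.91, 2.08], [0.09, 2.57], [-1.24, 4.39], [0.2, 2.65], [-2.68, 2.68]. Speed limits (rad/s): [2.57, 2.57, 3.01, 3.14, 3.14, 3.14].

## Interface

Orientations are given as a unit quaternion [w, x, y, z].
In Python, from cell import env gives the robot as it stands.
- The arm moves only by the tool arm_command, never from a script. Its argument "motion" is a list of rows, each an object with "jaw": the gripper's target within -1 to 1 (fully open at 1, half-way at 0, shut at -1); "linear": the shift along the tool's x, y, z in m, a list of three; "twist": the turn about the tool's z in degrees. A call has 1 to 20 rows; each row is the pose to reach, as a shift and turn from the pose measured when the call began, along the tool's axes at that moment; what a row does not reach only later rows make up. A row lasts 1/10 s, in which the tool goes at most 50 mm and 8.59 degrees, less where a joint would pass 70% of its speed; a pose out of reach is approached as far as the arm can. A call with a gripper value outside its range is refused whole. The fingers move at their own pace and stop on an object; "squeeze" is the grip in N (left out, the last holds). Time passes only in rows, so rows that repeat a pose let the fingers close. It gives the time, the measured TCP pose, the force and the opening at its end, in the units of the state.
- env.sense(): the state, without advancing time (a new reading comes with each control period).
- env.capture(name): name is "side" or "top"; returns (picture, depth): 384x512x3 uint8, blue, green, red; 384x512 float32, m along the optical axis (not along the pixel's ray), 0 where there is no reading.
- env.calibration(name): a dict with "mtx" (3x3 intrinsics, pixels), "eye" and "orientation" of the camera in the world. Camera axes: x right, y down, z forward; pixel columns grow to the right and rows downward; lengths in m; the calibration is good to about 2 mm. A picture is of the moment at which its call begins. calibration takes no time and is no camera call.
- env.sign_off(): hands the job in, once; it reports no verdict.
Trained networks look in the newest picture that a camera, given by its name, has taken for a name from the list of things; names that differ only in an ending like _2 or _b are one class to them, and where a whole thing is asked for, a point or a joint stands for the part that bears it (a point fixed in the world has none). Each returns a list of dicts, best first, with "conf" (0 to 1); they miss things now and then, are a little off and sometimes report something else, mostly with a low value. They report only what shows in the picture. A call takes as long as a camera call.
- env.find_in(name, camera): "location" ([column, row] in pixels, amid what is visible of it).
- env.masks_of(name, camera): "pixels" (384x512 bool, what is visible of it) and "location" ([column, row] in pixels, amid what is visible of it).
The state is a dict: "time_s": time; "joint_positions": joint angles; "joint_vel": joint speeds; "tau": joint torques, N m; "ee_pos": TCP position; "orientation": TCP orientation; "wrist_force": force on the tool from outside, world axes, zero at the start; "moment": the same for the moment, N m; "finger_gap": opening from 0.0 (shut) to 1.0 (fully open).
Only numpy, scipy, OpenCV 4.12 (cv2) and the standard library are available. Lean on these libraries where they do the work, as an engineer would, in place of code of your own. Each camera call takes 0.05 s, during which the arm holds its last target. There are 200 camera calls.

## Working session

There is one attempt and no reset: what is moved stays moved. The work goes in short steps, Python scripts to look and compute and a tool call to move; the robot and the scene stay as the last step left them, time stands still between calls to the robot, and variables do not carry over. Pictures are saved under pics/ and viewed, about 8 in all and at most 12, crops included, and the job is handed in when it is done.

Besides the shell and the picture viewer there is one more tool, called after "Request:" as name(argument=value, ...) on one line, values as JSON. arm_command: Moves the arm, as the interface text tells. Its arguments: {"type":"object","properties":{"motion":{"type":"array","items":{"type":"object","properties":{"jaw":{"type":"number"},"linear":{"type":"array","items":{"type":"number"}},"twist":{"type":"number"}}}},"squeeze":{"type":"number"}},"required":["motion"]}

```bash
mkdir -p pics; ls; cat > h.py <<'E'
import numpy as np, cv2
from scipy.spatial.transform import Rotation as R
from cell import env
def q2R(q): return R.from_quat([q[1],q[2],q[3],q[0]]).as_matrix()
def cloud(cam,dep):
    c=env.calibration(cam); K=np.array(c["mtx"]); 
    v,u=np.mgrid[0:384,0:512]
    p=np.stack([(u-K[0,2])/K[0,0]*dep,(v-K[1,2])/K[1,1]*dep,dep],-1)
    o=np.array(c["orientation"]); M=q2R(o) if o.size==4 else o
    return p@M.T+np.array(c["eye"])
E
python3 - <<'E'
from h import *
ims=[]
for cam in("side","top"):
    im,d=env.capture(cam); ims.append(im); P=cloud(cam,d); np.savez(f"/tmp/{cam}0.npz",im=im,P=P,d=d)
    print(cam,env.calibration(cam)["eye"])
    for n in("husk_grip","husk_pointer_top","belt_grip"):
        for r in env.masks_of(n,cam)[:3]:
            m=r["pixels"]&(d>0); q=P[m]
            print(n,round(r["conf"],2),np.round(r["location"]),m.sum(),np.round(np.median(q,0),3) if len(q) else None)
cv2.imwrite("pics/a.png",cv2.resize(np.hstack(ims),(800,300))) 
cv2.imwrite("pics/top.png",cv2.resize(ims[1],(800,600)))
cv2.imwrite("pics/side.png",cv2.resize(ims[0],(800,600)))
s=env.sense();print(s["time_s"],s["ee_pos"],s["orientation"],env.grip_depth)
E
```

```text
pics
side [0.38112769 0.44609609 0.60975315]
husk_grip 0.82 [249. 282.] 749 [0.503 0.189 0.184]
husk_pointer_top 0.46 [189. 290.] 207 [0.592 0.224 0.149]
belt_grip 0.72 [303. 140.] 348 [ 0.535 -0.159  0.207]
top [4.65804588e-01 3.68724345e-04 9.39126831e-01]
husk_grip 0.94 [147. 242.] 519 [0.503 0.18  0.188]
husk_pointer_top 0.54 [140. 192.] 188 [0.595 0.202 0.148]
belt_grip 0.98 [354. 224.] 375 [ 0.532 -0.168  0.218]
0.4 [0.22236074 0.58401682 0.2311298 ] [-3.27638399e-05  1.80902294e-01  9.83501061e-01 -1.46746563e-04] -0.0187
```

View pics/side.png

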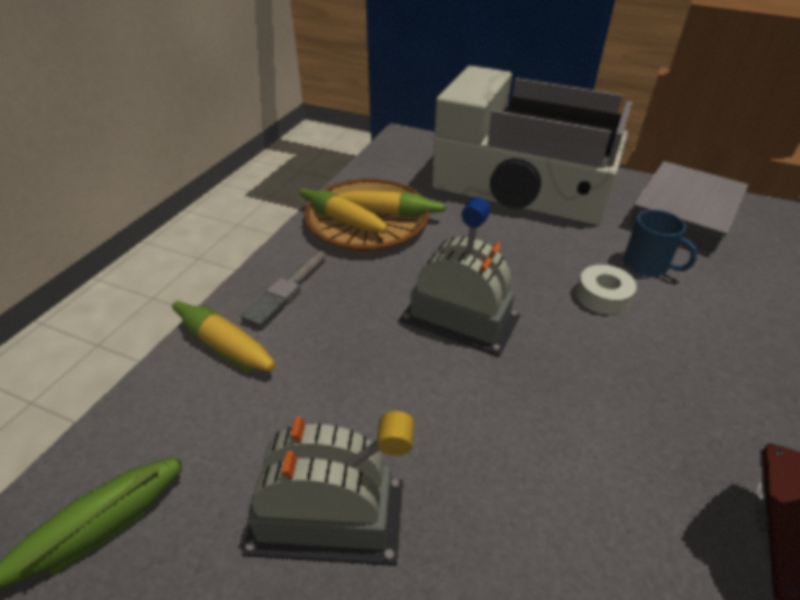

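View pics/top.png

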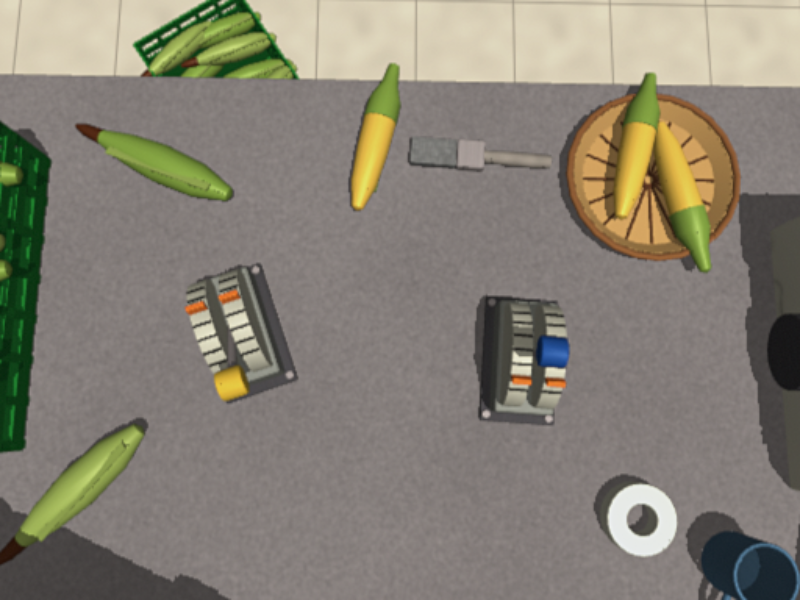

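The yellow lever is the left stand (top view about (147,242) px), and its two orange tabs are at about (126,197) and (147,189). The blue lever is on the right. Next I compute the hinge, yaw and angles.

```bash
python3 - <<'E'
from h import *
for cam in("side","top"):
    z=np.load(f"/tmp/{cam}0.npz"); im,P,d=z["im"],z["P"],z["d"]
    hsv=cv2.cvtColor(im,cv2.COLOR_BGR2HSV)
    for nm,lo,hi in(("or",(4,160,120),(14,255,255)),("ye",(18,160,100),(28,255,255))):
        m=cv2.inRange(hsv,lo,hi); n,l,st,c=cv2.connectedComponentsWithStats(m)
        for i in range(1,n):
            q=P[(l==i)&(d>0)]
            if st[i,4]>20 and len(q):
                c0=np.median(q,0)
                if c0[2]>.1: print(cam,nm,st[i,4],np.round(c[i]),c0.round(3),"max",np.percentile(q,97,axis=0).round(3),"min",np.percentile(q,3,axis=0).round(3))
z=np.load("/tmp/top0.npz");P=z["P"];w=(abs(P[...,0]-.56)<.13)&(abs(P[...,1]-.19)<.12)
f=w&(P[...,2]>.006)
r=cv2.minAreaRect(P[f][:,:2].astype(np.float32)*1000);print("all",r)
f=w&(P[...,2]>.09)&(P[...,2]<.16)
r=cv2.minAreaRect(P[f][:,:2].astype(np.float32)*1000);print("drum",r)
f=w&(P[...,2]>.004)&(P[...,2]<.03)
r=cv2.minAreaRect(P[f][:,:2].astype(np.float32)*1000);print("foot",r)
E
```

```text
side or 21 [311. 168.] [ 0.506 -0.146  0.144] max [ 0.509 -0.136  0.146] min [ 0.504 -0.176  0.126]
side or 71 [190. 273.] [0.601 0.194 0.15 ] max [0.607 0.204 0.152] min [0.596 0.185 0.143]
side or 85 [185. 296.] [0.588 0.231 0.15 ] max [0.594 0.241 0.152] min [0.584 0.221 0.142]
side ye 344 [254. 273.] [0.499 0.181 0.191] max [0.513 0.194 0.194] min [0.485 0.166 0.183]
top or 67 [146. 189.] [0.6   0.192 0.15 ] max [0.606 0.203 0.153] min [0.595 0.183 0.142]
top or 67 [125. 197.] [0.586 0.23  0.15 ] max [0.593 0.24  0.153] min [0.581 0.22  0.14 ]
top or 57 [334. 243.] [ 0.506 -0.149  0.144] max [ 0.51  -0.138  0.147] min [ 0.502 -0.157  0.139]
top or 56 [355. 244.] [ 0.504 -0.187  0.144] max [ 0.508 -0.178  0.147] min [ 0.499 -0.197  0.141]
top ye 329 [147. 245.] [0.498 0.176 0.191] max [0.513 0.191 0.195] min [0.483 0.161 0.181]
all ((569.9412841796875, 201.26547241210938), (181.76675415039062, 98.74205780029297), 19.50296974182129)
drum ((575.8146362304688, 204.04855346679688), (126.59983825683594, 64.39823150634766), 19.537582397460938)
foot ((557.5849609375, 194.05389404296875), (231.24630737304688, 247.4340362548828), 89.12332916259766)
```

Request:
arm_command(motion=[{"jaw": 1,"linear": [-0.404,-0.283,-0.02],"twist": -40.4},{"jaw": 1,"linear": [-0.404,-0.283,-0.02],"twist": -40.4},{"jaw": 1,"linear": [-0.404,-0.283,-0.02],"twist": -40.4},{"jaw": 1,"linear": [-0.404,-0.283,-0.02],"twist": -40.4},{"jaw": 1,"linear": [-0.404,-0.283,-0.02],"twist": -40.4},{"jaw": 1,"linear": [-0.404,-0.283,-0.02],"twist": -40.4},{"jaw": 1,"linear": [-0.404,-0.283,-0.02],"twist": -40.4},{"jaw": 1,"linear": [-0.404,-0.283,-0.02],"twist": -40.4},{"jaw": 1,"linear": [-0.404,-0.283,-0.02],"twist": -40.4},{"jaw": 1,"linear": [-0.404,-0.283,-0.02],"twist": -40.4},{"jaw": 1,"linear": [-0.404,-0.283,-0.02],"twist": -40.4},{"jaw": 1,"linear": [-0.404,-0.283,-0.02],"twist": -40.4},{"jaw": 1,"linear": [-0.404,-0.283,-0.02],"twist": -40.4},{"jaw": 1,"linear": [-0.404,-0.283,-0.02],"twist": -40.4},{"jaw": 1,"linear": [-0.404,-0.283,-0.02],"twist": -40.4},{"jaw": 1,"linear": [-0.404,-0.283,-0.02],"twist": -40.4}])

```text
time_s: 2.0
ee_pos: [0.4987, 0.1768, 0.2512]
orientation: [-0.0, -0.171, 0.985, -0.0]
wrist_force: [1.3, -0.6, 0.1]
finger_gap: 0.999
```

```bash
python3 - <<'E'
from h import *
s=env.sense();print(s["time_s"],s["ee_pos"]);M=q2R(s["orientation"]);print(M.round(3))
t=np.array([.499,.176,.160]);print("delta tool",(M.T@(t-s["ee_pos"])).round(4))
im,d=env.capture("side");cv2.imwrite("pics/b.png",im[150:384,100:412].repeat(2,0).repeat(2,1))
E
```

```text
2.0 [0.49867949 0.17683653 0.25121466]
[[-0.942 -0.337 -0.   ]
 [-0.337  0.942 -0.   ]
 [ 0.    -0.    -1.   ]]
delta tool [-0.     -0.0009  0.0912]
```

View pics/b.png

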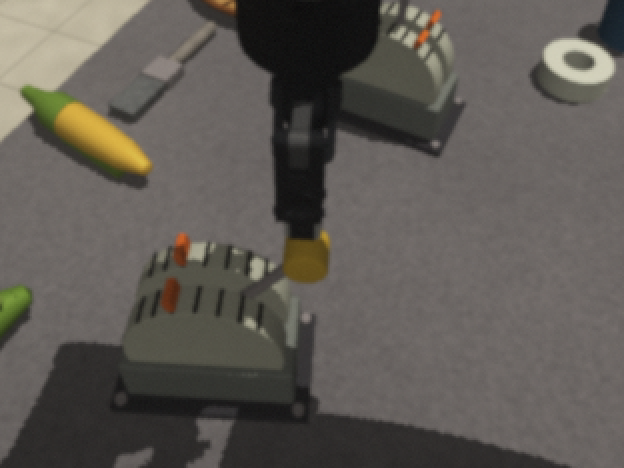

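The open fingers sit over the yellow knob (crop about (305,255)), with the jaws along the hinge axis. I'll descend and close.

Request:
arm_command(motion=[{"jaw": 1,"linear": [0,0,0.045]},{"jaw": 1,"linear": [0,0,0.075]},{"jaw": 1,"linear": [0,0,0.09]},{"jaw": 1,"linear": [0,0,0.09]},{"jaw": -1,"linear": [0,0,0.09]},{"jaw": -1,"linear": [0,0,0.09]},{"jaw": -1,"linear": [0,0,0.09]},{"jaw": -1,"linear": [0,0,0.09]},{"jaw": -1,"linear": [0,0,0.09]},{"jaw": -1,"linear": [0,0,0.09]},{"jaw": -1,"linear": [0,0,0.09]},{"jaw": -1,"linear": [0,0,0.09]}], squeeze=30)

```text
invalid input
```

Request:
arm_command(motion=[{"jaw": 1,"linear": [0,0,0.045],"twist": 0},{"jaw": 1,"linear": [0,0,0.075],"twist": 0},{"jaw": 1,"linear": [0,0,0.09],"twist": 0},{"jaw": 1,"linear": [0,0,0.09],"twist": 0},{"jaw": -1,"linear": [0,0,0.09],"twist": 0},{"jaw": -1,"linear": [0,0,0.09],"twist": 0},{"jaw": -1,"linear": [0,0,0.09],"twist": 0},{"jaw": -1,"linear": [0,0,0.09],"twist": 0},{"jaw": -1,"linear": [0,0,0.09],"twist": 0},{"jaw": -1,"linear": [0,0,0.09],"twist": 0},{"jaw": -1,"linear": [0,0,0.09],"twist": 0},{"jaw": -1,"linear": [0,0,0.09],"twist": 0}], squeeze=30)

```text
time_s: 3.25
ee_pos: [0.499, 0.1777, 0.1627]
orientation: [0.001, -0.171, 0.985, 0.001]
wrist_force: [-4.0, 4.3, 4.8]
finger_gap: 0.344
```

Request:
arm_command(motion=[{"jaw": -1,"linear": [-0.01,0,-0.007],"twist": 0},{"jaw": -1,"linear": [-0.02,0,-0.013],"twist": 0},{"jaw": -1,"linear": [-0.031,0,-0.019],"twist": 0},{"jaw": -1,"linear": [-0.0425,0,-0.023],"twist": 0},{"jaw": -1,"linear": [-0.054,0,-0.026],"twist": 0},{"jaw": -1,"linear": [-0.066,0,-0.028],"twist": 0},{"jaw": -1,"linear": [-0.078,0,-0.029],"twist": 0},{"jaw": -1,"linear": [-0.0905,0,-0.0285],"twist": 0},{"jaw": -1,"linear": [-0.1025,0,-0.027],"twist": 0},{"jaw": -1,"linear": [-0.1145,0,-0.025],"twist": 0},{"jaw": -1,"linear": [-0.1145,0,-0.025],"twist": 0},{"jaw": -1,"linear": [-0.1145,0,-0.025],"twist": 0},{"jaw": -1,"linear": [-0.1145,0,-0.025],"twist": 0}])

```text
time_s: 4.55
ee_pos: [0.6064, 0.2163, 0.1875]
orientation: [0.001, -0.171, 0.985, 0.001]
wrist_force: [0.7, 1.4, -4.2]
finger_gap: 0.352
```

```bash
python3 - <<'E'
from h import *
s=env.sense();print(s["time_s"],s["ee_pos"],s["wrist_force"],s["finger_gap"])
im,d=env.capture("side");cv2.imwrite("pics/c.png",im[150:384,100:412].repeat(2,0).repeat(2,1))
E
```

```text
4.55 [0.60641073 0.21628418 0.18750211] [ 0.66874613  1.37870656 -4.16993533] 0.3522246711624794
```

View pics/c.png

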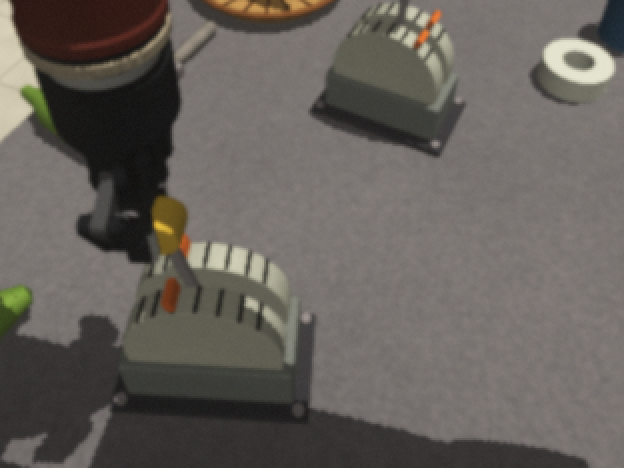

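The fingers seem ahead of the knob (crop (170,225), fingers about (125,235)), so the lever may lag. I'll measure it.

```bash
cat > meas.py <<'E'
from h import *
h=np.array([.5757,.2035,.075]);ex=np.array([.942,.335,0]);ey=np.array([-.335,.942,0])
for cam in("side","top"):
    im,d=env.capture(cam);P=cloud(cam,d);hsv=cv2.cvtColor(im,cv2.COLOR_BGR2HSV)
    for nm,lo,hi in(("or",(4,150,80),(14,255,255)),("ye",(18,150,60),(28,255,255)),("stem",(0,0,20),(179,80,255))):
        rel=P-h;s=rel@ex;y=rel@ey;z=rel[...,2]
        m=(cv2.inRange(hsv,lo,hi)>0)&(d>0)&(abs(s)<.14)&(abs(y)<.05)&(z>.055)
        if nm=="stem": m&=(abs(y)<.008)&(np.hypot(s,z)>.07)&(np.hypot(s,z)<.11)
        if m.sum()>5:
            print(cam,nm,m.sum(),"s",np.percentile(s[m],[3,50,97]).round(3),"y",np.percentile(y[m],[3,50,97]).round(3),"z",np.percentile(z[m],[3,50,97]).round(3),"ang",np.median(np.arctan2(s[m],z[m])).round(3))
E
python3 meas.py
```

```text
side or 211 s [-0.004  0.019  0.025] y [-0.025  0.023  0.036] z [0.067 0.076 0.322] ang 0.255
side ye 357 s [0.009 0.017 0.027] y [-0.009  0.007  0.018] z [0.121 0.14  0.145] ang 0.124
side stem 88 s [0.011 0.015 0.021] y [0.002 0.006 0.007] z [0.07  0.084 0.099] ang 0.177
top or 1167 s [-0.136 -0.01   0.059] y [-0.048 -0.016  0.025] z [0.072 0.5   0.535] ang -0.022
top ye 274 s [0.007 0.015 0.025] y [-0.014  0.     0.015] z [0.125 0.141 0.146] ang 0.103
top stem 34 s [0.008 0.011 0.014] y [-0.004 -0.001  0.004] z [0.07  0.08  0.095] ang 0.135
```

Allowing for the visible side's bias, the lever is at about 0.19, against the target 0.255. I'll nudge it 8 mm further, then release and rise.

Request:
arm_command(motion=[{"jaw": -1,"linear": [-0.004,0,0.001],"twist": 0},{"jaw": -1,"linear": [-0.008,0,0.002],"twist": 0},{"jaw": -1,"linear": [-0.008,0,0.002],"twist": 0},{"jaw": -1,"linear": [-0.008,0,0.002],"twist": 0},{"jaw": 1,"linear": [-0.008,0,0.002],"twist": 0},{"jaw": 1,"linear": [-0.008,0,0.002],"twist": 0},{"jaw": 1,"linear": [-0.008,0,0.002],"twist": 0},{"jaw": 1,"linear": [-0.008,0,0.002],"twist": 0},{"jaw": 1,"linear": [-0.008,0,0.002],"twist": 0},{"jaw": 1,"linear": [-0.008,0,0.002],"twist": 0},{"jaw": 1,"linear": [-0.008,0,-0.03],"twist": 0},{"jaw": 1,"linear": [-0.008,0,-0.07],"twist": 0},{"jaw": 1,"linear": [0.03,0,-0.11],"twist": 0},{"jaw": 1,"linear": [0.08,0,-0.12],"twist": 0},{"jaw": 1,"linear": [0.13,0,-0.12],"twist": 0},{"jaw": 1,"linear": [0.18,0,-0.12],"twist": 0},{"jaw": 1,"linear": [0.22,0,-0.12],"twist": 0},{"jaw": 1,"linear": [0.22,0,-0.12],"twist": 0},{"jaw": 1,"linear": [0.22,0,-0.12],"twist": 0}])

```text
time_s: 6.6
ee_pos: [0.3989, 0.1419, 0.308]
orientation: [0.002, -0.171, 0.985, 0.001]
wrist_force: [0.7, -0.1, -0.8]
finger_gap: 0.996
```

```bash
python3 meas.py; python3 - <<'E'
from h import *
s=env.sense();print(s["time_s"],s["ee_pos"],s["wrist_force"],s["finger_gap"])
im,d=env.capture("side");cv2.imwrite("pics/d.png",im[150:384,100:412].repeat(2,0).repeat(2,1))
im,d=env.capture("top");cv2.imwrite("pics/e.png",im[130:300,60:272].repeat(3,0).repeat(3,1))
E
```

```text
side or 180 s [0.017 0.02  0.026] y [-0.026  0.016  0.033] z [0.066 0.074 0.077] ang 0.265
side ye 564 s [0.016 0.029 0.044] y [-0.009  0.011  0.018] z [0.119 0.138 0.144] ang 0.207
side stem 96 s [0.015 0.02  0.026] y [0.002 0.006 0.008] z [0.07  0.085 0.101] ang 0.226
top or 141 s [0.015 0.018 0.023] y [-0.028  0.011  0.03 ] z [0.066 0.075 0.078] ang 0.24
top ye 374 s [0.014 0.026 0.042] y [-0.014 -0.001  0.014] z [0.124 0.14  0.144] ang 0.185
top stem 45 s [0.012 0.016 0.02 ] y [-0.004 -0.001  0.004] z [0.069 0.083 0.097] ang 0.189
6.7 [0.40005511 0.14216563 0.30778836] [-0.80507903  0.53242182 -0.61023431] 1.0010181606562925
```

View pics/d.png

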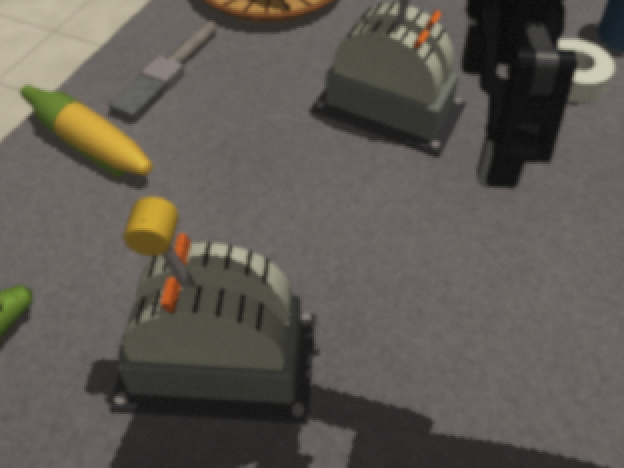

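The yellow knob (crop (150,225)) now stands out from between the orange tabs ((182,250), (170,293)), so the stem is in line with them. The pointer and blue lever are unmoved and the gripper is clear.

```bash
python3 -c "
from cell import env
print(env.sense()['joint_vel']);print(env.sign_off())"
```

```text
[ 0.00119549  0.00763744  0.00425409 -0.00164873  0.00223918  0.00069609]
the job is handed in; nothing more can be done
None
```

I gripped the yellow lever by its flat ends and swung it from about -0.68 rad to the orange pointer. I then let go, backed the arm away and handed the job in at about 6.8 s; no verdict was reported.

- **First swing:** it left the lever short, at about 0.19 rad, because it slipped a little in the pads. I nudged it 8 mm further before letting go.
- **Lever angle:** the last check puts the knob at about 0.23 rad and the pointer at about 0.25 to 0.26 rad, well inside the 0.2 rad tolerance. The stem reads 0.19 to 0.23 rad on its visible side. Allowing for its 5 mm half-thickness, that is about 0.25 to 0.28 rad.
- **Pointer:** it measured within 1 to 2 mm of where it started.
- **Blue lever:** I never went near it and its stand looks unchanged in the picture, but I did not measure its grip again at the end.
- **Gripper:** it was open and clear of everything, with the wrist force near zero.

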